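Pack the sewing caddy and leave the empties

ROBOT

A 6-joint arm with a two-finger parallel gripper is mounted at the origin on the work surface. World frame = base frame: x ahead of the robot, y to its left, z up, the work surface at z = 0. Lengths are in m, angles in rad, forces in N, time in s.
With the tool pointing down it reaches from about 0.35 to 0.8 m from the base axis. Payload 7.3 kg.
Tool frame: the origin (TCP) lies on the centre line of the jaws, within the pads' length; the fingertips stand 17 mm ahead of it and the grasp point (between the pads) lies 2 mm behind it; y points along the fingers, z is the direction in which the jaws open and shut, and the axes are right-handed (so a half turn about y gives the same grasp; the last joint's range is limited). The gripper opens to 85 mm and grips with 20 to 120 N. Pads are 22 mm wide; open, the fingers measure 114 mm over their backs; the gripper's body (76 mm by 85 mm) begins 54 mm behind the grasp point. The pads swing forward as they close: fully open they stand 13 mm farther back than shut.
Start: joints at [1.122, 0.342, 1.524, -0, 1.275, -0.146], TCP at [0.157, 0.501, 0.248] pointing down, gripper open.
Joint ranges: [-2.53, 2.53], [-0.77, 2.02], [0.04, 2.7], [-1, 4.14], [0.28, 2.66], [-3.11, 3.11]. Speed limits (rad/s): [2.57, 2.57, 3.14, 3.14, 3.14, 3.14].

INTERFACE

Orientations are given as a unit quaternion [w, x, y, z].
In Python, from workcell import readout, camera, workorder, nets gives the robot as it stands. The module is installed in compiled form; this text tells all that it offers.
- The arm moves only by the tool move_arm, never from a script. Its argument "motion" is text: rows parted by semicolons, each of 7 numbers parted by spaces: the turn, a rotation vector about the tool's x, y, z in degrees, then the shift along the tool's x, y, z in m, then the closure, from -1 (fully open) to 1 (shut), so that 0 is half open. A call has 1 to 12 rows; each row is the pose to reach, as a shift and turn from the pose measured when the call began, along the tool's axes at that moment; what a row does not reach only later rows make up. A row lasts 1/12 s, in which the tool goes at most 41.7 mm and 7.16 degrees, less where a joint would pass 70% of its speed; a pose out of reach is approached as far as the arm can. A call with a gripper value outside its range is refused whole. The fingers move at their own pace and stop on an object; "newtons" is the grip in N (left out, the last holds). Time passes only in rows, so rows that repeat a pose let the fingers close. It gives the time, the measured TCP pose, the force and the opening at its end, in the units of the state.
- readout.sense(): the state, without advancing time (a new reading comes with each control period).
- camera(name): name is "scene" or "side" or "wrist"; returns a dict with "color" (384x512x3 uint8, blue, green, red), "intrinsics" (3x3 intrinsics, pixels), "cam_to_world" (4x4, takes a point from camera to world coordinates); the wrist camera has in their place "mount" (4x4, takes a point from camera to tool coordinates, whose origin is the TCP and whose axes are the tool frame's). Camera axes: x right, y up, looking along -z (the intrinsics and any distortion apply to the point x, -y, -z); pixel columns grow to the right and rows downward; lengths in m; the calibration is good to about 2 mm. A picture is of the moment at which its call begins: read the wrist's pose just before it. There is no depth.
- workorder.sign_off(): hands the job in, once; it reports no verdict.
Trained networks look in a picture, given as the dict that the camera call returned (one of the last four; its "shot" number tells which), for a name from the list of things; names that differ only in an ending like _2 or _b are one class to them, and where a whole thing is asked for, a point or a joint stands for the part that bears it (a point fixed in the world has none). Each returns a list of dicts, best first, with "confidence" (0 to 1); they miss things now and then, are a little off and sometimes report something else, mostly with a low value. They report only what shows in the picture. A call takes as long as a camera call. They do not tell look-alikes from the thing itself.
- nets.regions_of(picture, label): "mask" (384x512 bool, what is visible of it) and "xy" ([column, row] in pixels, amid what is visible of it).
The state is a dict: "time_s": time; "joint_pos": joint angles; "qd": joint speeds; "effort": joint torques, N m; "ee_pos": TCP position; "tool_rot": TCP orientation; "force": force on the tool from outside, world axes, zero at the start; "ft_torque": the same for the moment, N m; "width": finger opening in m.
Only numpy, scipy, OpenCV 4.12 (cv2) and the standard library are available. Lean on these libraries where they do the work, as an engineer would, in place of code of your own. Each camera call takes 0.05 s, during which the arm holds its last target.

TASK

Pack the wooden sewing caddy for the next fitting: stand the full cone of thread in the wide round well, the full spool in the small round well, the closed chalk box in the oblong well and the square pattern weight in the square well, each upright on the floor of its well. Set them down rather than dropping them, in any order, and leave the empty cone and the empty spool standing where they are on the table.

Things in the scene. Friction and masses are not known exactly. Their poses are not given: they have to be found in the camera images.
- cone_full: Full cone of thread, upright: cream thread on a grey plastic core, 104 mm high. Core rim 58 mm across up to 4 mm height; wound part tapers from 62 mm across at 4 mm height to 46 mm at 82 mm, then a shoulder to 90 mm; above it the bare core, 23 mm across. About 0.2 kg. Origin: centre of the underside; z up its axis.
- spool_full: Full straight spool of thread, upright: cream thread on a grey plastic tube, 66 mm high. Foot flange 44 mm across, 4 mm thick; wound part 40 mm across from 4 to 56 mm height, rounded off to 59 mm; above it the bare tube, 20 mm across. About 0.07 kg. Origin: centre of the underside; z up its axis.
- chalk_box: Small closed plywood box of tailor's chalk (a solid block to handle; the lid does not move), standing on its base: 64 mm (its x) by 34 mm (its y) by 46 mm high, about 0.12 kg. Origin: centre of the underside; z up.
- weight: Square steel pattern weight: block 48 x 48 x 26 mm high, dark steel, with a round bright knob on top: neck 14 mm across from 26 to 32 mm height, knob 22 mm across from 32 to 50 mm height. About 0.48 kg. Origin: centre of the underside; x and y along the block's sides, z up.
- cone_empty: Empty cone core, no thread on it: bare grey plastic, same height and core as the full cone: rim 58 mm across and 4 mm high, then tapering from 51 mm across to 23 mm at the top, 104 mm high. To be left where it stands. Origin: centre of the underside.
- spool_empty: Empty spool tube, no thread on it: bare grey plastic, foot flange 44 mm across and 4 mm thick, tube 20 mm across, 66 mm high. To be left where it stands. Origin: centre of the underside.
- well_cone: Wide round well: fixed light wood insert 100 x 100 x 26 mm high; a round well 80 mm across, 20 mm deep with a grey floor, in its top. The four inserts stand 1 mm apart, two by two, in a low wooden caddy (216 mm square, 24 mm high). Origin: centre of the insert's underside, 6 mm above the table; well floor 6 mm and top 26 mm above it. x, y along its sides.
- well_spool: Small round well: fixed light wood insert 100 x 100 x 26 mm high; a round well 60 mm across, 20 mm deep with a grey floor, in its top. The four inserts stand 1 mm apart, two by two, in a low wooden caddy (216 mm square, 24 mm high). Origin: centre of the insert's underside, 6 mm above the table; well floor 6 mm and top 26 mm above it. x, y along its sides.
- well_box: Oblong well: fixed light wood insert 100 x 100 x 26 mm high; an oblong well 86 mm (along its x) by 52 mm (along its y), 20 mm deep with a grey floor, in its top. The four inserts stand 1 mm apart, two by two, in a low wooden caddy (216 mm square, 24 mm high). Origin: centre of the insert's underside, 6 mm above the table; well floor 6 mm and top 26 mm above it. x, y along its sides.
- well_weight: Square well: fixed light wood insert 100 x 100 x 26 mm high; a square well 68 x 68 mm, 20 mm deep with a grey floor, in its top. The four inserts stand 1 mm apart, two by two, in a low wooden caddy (216 mm square, 24 mm high). Origin: centre of the insert's underside, 6 mm above the table; well floor 6 mm and top 26 mm above it. x, y along its sides.
There are look-alikes about, which are no part of the job. Leave any green look-alike of the chalk_box alone. What is shaped like the cone_empty but purple is not meant.

How it is judged:
By the outcome, as a careful person would: the job done as asked, in the order asked, and still so for the second after the job is handed in, with the robot touching nothing.
It also fails if it takes over 128 s, if anything falls off the work surface, if the arm or the gripper's body presses on something with over 40 N, if the wrist force passes 120 N, or if a joint passes its speed limit or range.

## Working session

There is one attempt and no reset: what is moved stays moved. The work goes in short steps, Python scripts to look and compute and a tool call to move; the robot and the scene stay as the last step left them, time stands still between calls to the robot, and variables do not carry over. Pictures are saved under pics/ and viewed, and the job is handed in when it is done.

Besides the shell and the picture viewer there is one more tool, called after ">>>" by a JSON object that holds its "op" and its "data", one argument or row to a line. move_arm: Moves the arm, as the interface text tells. Its arguments: {"type":"object","properties":{"motion":{"type":"string"},"newtons":{"type":"number"}},"required":["motion"]}

```bash
mkdir -p pics; ls; python3 - <<'E'
from workcell import readout, camera
import cv2, numpy as np
print(readout.sense())
for n in ("scene","side","wrist"):
    p=camera(n); cv2.imwrite(f"pics/{n}0.png",p["color"])
    print(n,p["intrinsics"].tolist() if hasattr(p["intrinsics"],'tolist') else p["intrinsics"],np.round(p.get("cam_to_world",p.get("mount")),4).tolist(),[k for k in p])
E
```

```text
pics
{'time_s': 0.0, 'joint_pos': array([ 1.12202306e+00,  3.42685288e-01,  1.52502544e+00,  4.32682325e-07,
        1.27538000e+00, -1.45993121e-01]), 'qd': array([-0.00013274, -0.00054139,  0.00144922,  0.00068595,  0.00010151,
        0.000125  ]), 'effort': array([-3.44555756e-04, -4.33677900e+01, -2.46012247e+01, -2.92839031e-04,
        7.90644495e-03,  1.22611800e-05]), 'ee_pos': array([0.15635318, 0.50078577, 0.24764242]), 'tool_rot': array([-0.69851261,  0.69952533, -0.10679586,  0.10648518]), 'force': array([ 0.91098931, -0.06493791, -0.22319733]), 'ft_torque': array([ 0.00397876, -0.0157753 ,  0.01795197]), 'width': 0.08524211078710395}
scene [[396.40938319933764, 0.0, 261.0471469303599], [0.0, 396.40938319933764, 194.6761752689637], [0.0, 0.0, 1.0]] [[0.7264, -0.426, 0.5393, 1.0108], [0.687, 0.4305, -0.5853, -0.5704], [0.0172, 0.7957, 0.6054, 0.6009], [0.0, 0.0, 0.0, 1.0]] ['color', 'intrinsics', 'cam_to_world', 'shot']
side [[365.7220640888944, 0.0, 249.93327586852655], [0.0, 365.7220640888944, 186.8330669375648], [0.0, 0.0, 1.0]] [[0.9934, 0.0432, -0.106, 0.4272], [-0.112, 0.56, -0.8209, -0.8346], [0.0239, 0.8273, 0.5612, 0.5844], [0.0, 0.0, 0.0, 1.0]] ['color', 'intrinsics', 'cam_to_world', 'shot']
wrist [[319.367428084534, 0.0, 262.8145477909172], [0.0, 319.367428084534, 191.5529754096872], [0.0, 0.0, 1.0]] [[-0.0002, -0.9471, -0.321, -0.0832], [-0.0005, 0.321, -0.9471, -0.1263], [1.0, -0.0001, -0.0005, -0.0013], [0.0, 0.0, 0.0, 1.0]] ['color', 'intrinsics', 'mount', 'shot']
```

View pics/scene0.png

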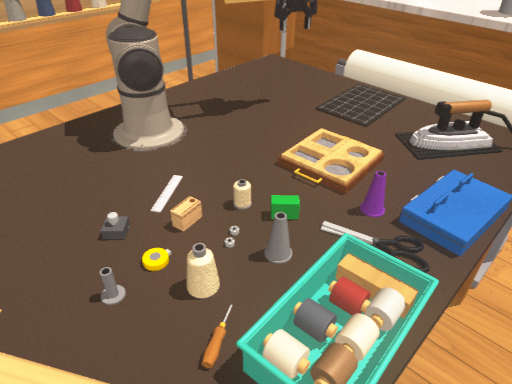

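View pics/side0.png

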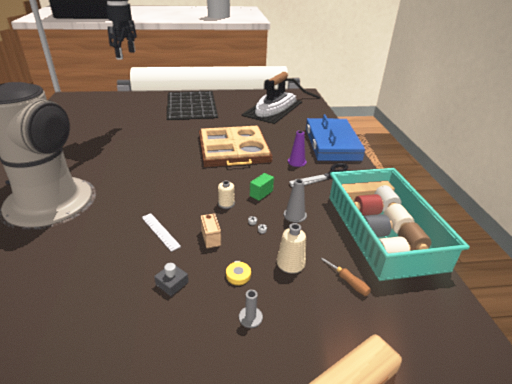

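View pics/wrist0.png

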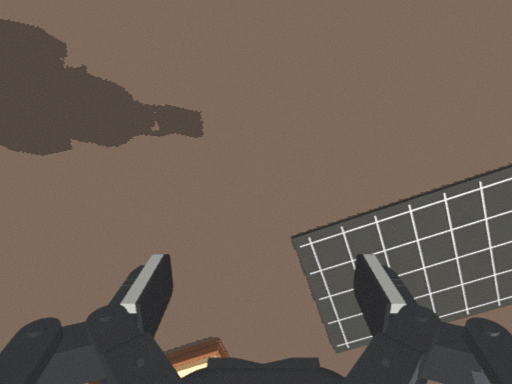

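```bash
cat > h.py <<'E'
import numpy as np, cv2
from scipy.optimize import minimize
from scipy.spatial.transform import Rotation as R
from workcell import readout, camera, workorder, nets
def Rq(q): return R.from_quat([q[1],q[2],q[3],q[0]]).as_matrix()
def pose(s=None):
    s=s or readout.sense(); T=np.eye(4); T[:3,:3]=Rq(s["tool_rot"]); T[:3,3]=s["ee_pos"]; return T
def shot(n):
    if n=="wrist":
        T=pose(); p=camera(n); p["T"]=T@p["mount"]
    else:
        p=camera(n); p["T"]=np.array(p["cam_to_world"])
    return p
def proj(p,X):
    Ti=np.linalg.inv(p["T"]); c=X@Ti[:3,:3].T+Ti[:3,3]; K=p["intrinsics"]
    d=-c[:,2]; return np.c_[K[0][0]*c[:,0]/d+K[0][2], -K[1][1]*c[:,1]/d+K[1][2]]
def back(p,uv,z):
    K=p["intrinsics"]; d=np.array([(uv[0]-K[0][2])/K[0][0],-(uv[1]-K[1][2])/K[1][1],-1.])
    d=p["T"][:3,:3]@d; o=p["T"][:3,3]; return o+d*(z-o[2])/d[2]
def rings(l):
    a=np.linspace(0,2*np.pi,40,endpoint=False)
    return [np.c_[d/2*np.cos(a),d/2*np.sin(a),np.full(40,z)] for d,z in l]
def box(x,y,z0,z1): return np.array([[i*x/2,j*y/2,k] for i in(-1,1) for j in(-1,1) for k in(z0,z1)])
def stack(l):
    r=rings(l); return [np.r_[a,b] for a,b in zip(r[:-1],r[1:])]
mm=lambda L:[np.asarray(a)*1e-3 for a in L]
M={"cone_full":mm(stack([(58,0),(58,4),(62,4.01),(46,82),(23,90),(23,104)])),
"spool_full":mm(stack([(44,0),(44,4),(40,4.01),(40,56),(20,59),(20,66)])),
"cone_empty":mm(stack([(58,0),(58,4),(51,4.01),(23,104)])),
"spool_empty":mm(stack([(44,0),(44,4),(20,4.01),(20,66)])),
"chalk_box":mm([box(64,34,0,46)]),
"weight":mm([box(48,48,0,26)]+stack([(14,26),(14,32),(22,32.01),(22,50)])),
}
for w in("cone","spool","box","weight"): M["well_"+w]=mm([box(100,100,18,26)])
S=4
def render(p,name,x,y,yaw,z=0):
    c,s=np.cos(yaw),np.sin(yaw); Rz=np.array([[c,-s,0],[s,c,0],[0,0,1]])
    m=np.zeros((384*2,512*2),np.uint8)
    for part in M[name]:
        uv=proj(p,part@Rz.T+[x,y,z])
        h=cv2.convexHull((((uv+.5)*2-.5)*16).round().astype(np.int32))
        cv2.fillConvexPoly(m,h,1,shift=4)
    return m
def fit(views,name,x0,z=0,yaw0=None):
    """views: list of (picture, mask)"""
    big=[(p,cv2.resize(m.astype(np.float32),(1024,768),interpolation=cv2.INTER_LINEAR)) for p,m in views]
    def cost(v,yaw=None):
        t=0
        for p,m in big:
            r=render(p,name,v[0],v[1],v[2] if len(v)>2 else 0,z).astype(np.float32)
            t+=1-np.minimum(r,m).sum()/np.maximum(r,m).sum()
        return t/len(big)
    rnd=name.startswith(("cone","spool"))
    best=None
    for y0 in ([None] if rnd else ([yaw0] if yaw0 is not None else np.radians([0,30,60,90,120,150]))):
        st=np.array([*x0[:2]]+([] if rnd else [y0])); n=len(st)
        sx=np.r_[[st],[st+e for e in np.diag([.006,.006,.2][:n])]]
        r=minimize(cost,st,method="Nelder-Mead",options=dict(initial_simplex=sx,xatol=1e-4,fatol=1e-4,maxiter=250))
        if best is None or r.fun<best.fun: best=r
    return best.x,best.fun
E
python3 - <<'E'
from h import *
import pickle
out={}
names=list(M)
P={n:shot(n) for n in("scene","side")}
for n in names:
    for c,p in P.items():
        L=nets.regions_of(p,n); out[n,c]=L
        print(n,c,[(round(float(d["confidence"]),2),np.round(d["xy"]).tolist(),int(d["mask"].sum())) for d in L])
pickle.dump((P,out),open("a.pkl","wb")); print(readout.sense()["time_s"])
E
```

```text
cone_full scene [(0.74, [204.0, 275.0], 1397), (0.57, [242.0, 196.0], 478), (0.4, [327.0, 138.0], 619)]
cone_full side [(0.67, [293.0, 249.0], 1135)]
spool_full scene [(0.73, [242.0, 193.0], 467)]
spool_full side [(0.92, [225.0, 192.0], 390)]
cone_empty scene [(0.62, [278.0, 241.0], 998), (0.58, [373.0, 199.0], 780)]
cone_empty side [(0.87, [296.0, 204.0], 697), (0.8, [298.0, 150.0], 424)]
spool_empty scene [(0.8, [108.0, 292.0], 628)]
spool_empty side [(0.91, [254.0, 314.0], 596)]
chalk_box scene [(0.76, [281.0, 206.0], 600), (0.6, [189.0, 212.0], 734)]
chalk_box side [(0.69, [260.0, 187.0], 510), (0.64, [210.0, 230.0], 550)]
weight scene [(0.93, [116.0, 226.0], 617)]
weight side [(0.83, [170.0, 279.0], 711)]
well_cone scene [(0.71, [337.0, 168.0], 960), (0.24, [204.0, 276.0], 1439)]
well_cone side [(0.65, [249.0, 149.0], 531)]
well_spool scene [(0.82, [355.0, 150.0], 634), (0.4, [186.0, 215.0], 773)]
well_spool side [(0.8, [245.0, 131.0], 333)]
well_box scene [(0.89, [307.0, 153.0], 765)]
well_box side [(0.76, [220.0, 148.0], 489)]
well_weight scene [(0.83, [326.0, 139.0], 545)]
well_weight side [(0.63, [216.0, 137.0], 393), (0.36, [253.0, 149.0], 535)]
1.25
```

```bash
python3 - <<'E'
from h import *
import pickle
P,out=pickle.load(open("a.pkl","rb"))
sel={"cone_full":(0,0),"spool_full":(0,0),"cone_empty":(0,0),"spool_empty":(0,0),"chalk_box":(1,1),"weight":(0,0),"well_cone":(0,0),"well_spool":(0,0),"well_box":(0,0),"well_weight":(0,0)}
res={}
ov={c:cv2.resize(P[c]["color"],None,fx=2,fy=2) for c in P}
for n,(i,j) in sel.items():
    z=0.006 if n.startswith("well") else 0
    a=out[n,"scene"][i];b=out[n,"side"][j]
    x0=back(P["scene"],a["xy"],.02)
    x,f=fit([(P["scene"],a["mask"]),(P["side"],b["mask"])],n,x0,z)
    xs=[fit([(P[c],o["mask"])],n,x,z,x[2] if len(x)>2 else None) for c,o in(("scene",a),("side",b))]
    print(n,np.round(x,4),round(f,3),[ (np.round(u,4).tolist(),round(v,3)) for u,v in xs])
    res[n]=x
    for c in P:
        m=render(P[c],n,x[0],x[1],x[2] if len(x)>2 else 0,z)
        cs,_=cv2.findContours(m,cv2.RETR_EXTERNAL,cv2.CHAIN_APPROX_NONE); cv2.drawContours(ov[c],cs,-1,(0,0,255),1)
pickle.dump(res,open("res.pkl","wb"))
cv2.imwrite("pics/ovs.png",ov["scene"][180:660,150:850]); cv2.imwrite("pics/ovd.png",ov["side"][180:700,200:800])
E
```

```text
cone_full [ 0.5937 -0.2766] 0.067 [([0.5954, -0.2771], np.float64(0.057)), ([0.5921, -0.2791], np.float64(0.043))]
spool_full [ 0.4651 -0.0455] 0.096 [([0.4664, -0.0463], np.float64(0.069)), ([0.4643, -0.0502], np.float64(0.079))]
cone_empty [ 0.6395 -0.1111] 0.077 [([0.6404, -0.1115], np.float64(0.054)), ([0.6381, -0.1144], np.float64(0.067))]
spool_empty [ 0.4908 -0.4079] 0.096 [([0.4922, -0.4075], np.float64(0.07)), ([0.4899, -0.4093], np.float64(0.076))]
chalk_box [ 0.4214 -0.1789  1.7447] 0.096 [([0.422, -0.1785, 1.7806], np.float64(0.078)), ([0.4212, -0.1827, 1.7397], np.float64(0.074))]
weight [ 0.339  -0.3111  0.7871] 0.106 [([0.3398, -0.3101, 0.839], np.float64(0.087)), ([0.3384, -0.3132, 0.7745], np.float64(0.094))]
well_cone [0.5622 0.2124 1.6765] 0.092 [([0.5638, 0.2142, 1.6404], np.float64(0.06)), ([0.5601, 0.21, 1.6511], np.float64(0.079))]
well_spool [0.5556 0.3248 0.0456] 0.232 [([0.5556, 0.3271, 0.0602], np.float64(0.201)), ([0.555, 0.3251, 0.0406], np.float64(0.256))]
well_box [0.4587 0.2063 1.6711] 0.134 [([0.4599, 0.2072, 1.6683], np.float64(0.104)), ([0.4589, 0.2011, 1.5865], np.float64(0.142))]
well_weight [0.4516 0.3172 0.0684] 0.193 [([0.4512, 0.3172, 0.0974], np.float64(0.216)), ([0.4516, 0.3156, 0.0725], np.float64(0.165))]
```

View pics/ovs.png

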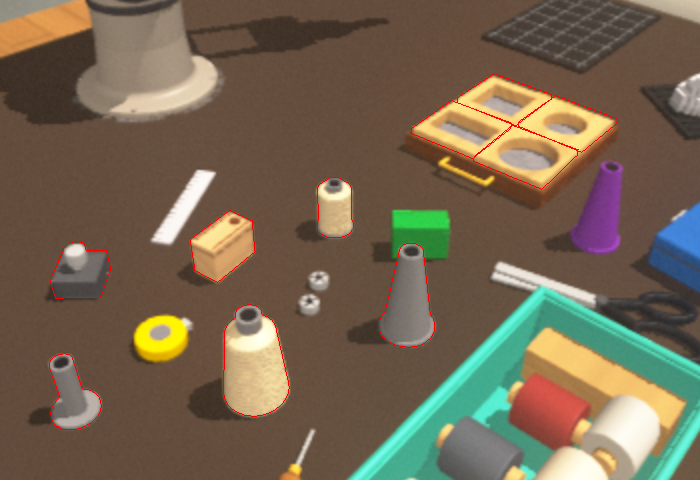

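View pics/ovd.png

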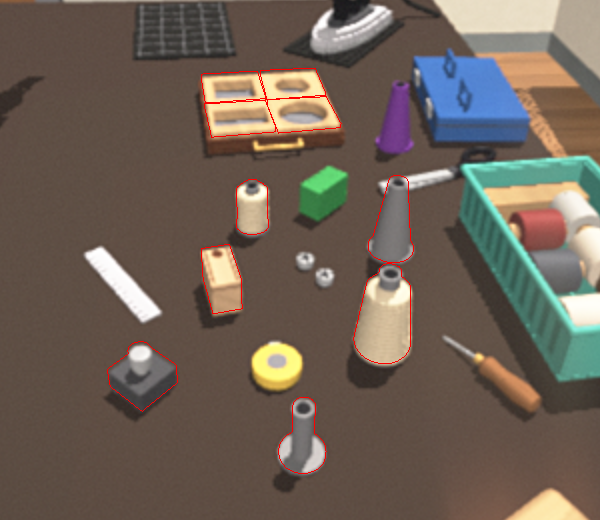

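```bash
cat >> h.py <<'E'
M["caddy"]=mm([box(201,201,18,26)])
def goal(x,y,z,phi):
    T=np.eye(4); c,s=np.cos(phi),np.sin(phi)
    Y=np.array([0,0,-1.]);Z=np.array([c,s,0]); T[:3,:3]=np.c_[np.cross(Y,Z),Y,Z]; T[:3,3]=x,y,z; return T
def phi_now():
    T=pose(); return np.degrees(np.arctan2(T[1,2],T[0,2]))
def rel(*steps):
    """steps: (x,y,z,phi_deg or None); all relative to the present pose"""
    T0=pose()
    print("now",np.round(T0[:3,3],4),"phi",round(phi_now(),1),"q",np.round(readout.sense()["joint_pos"],2), "t",round(readout.sense()["time_s"],2))
    for x,y,z,ph in steps:
        G=goal(x,y,z,np.radians(phi_now() if ph is None else ph)); D=np.linalg.inv(T0)@G
        print(np.round(R.from_matrix(D[:3,:3]).as_rotvec(degrees=True),1),np.round(D[:3,3],4),"dist rows",round(np.linalg.norm(D[:3,3])/.0417,1))
E
python3 - <<'E'
from h import *
import pickle
P,out=pickle.load(open("a.pkl","rb"))
v=[]
for c in P:
    m=np.zeros((384,512),np.uint8)
    for w in("cone","spool","box","weight"): m|=out["well_"+w,c][0]["mask"].astype(np.uint8)
    m=cv2.morphologyEx(m,cv2.MORPH_CLOSE,np.ones((9,9),np.uint8)); cs,_=cv2.findContours(m,cv2.RETR_EXTERNAL,cv2.CHAIN_APPROX_NONE)
    cv2.drawContours(m,cs,-1,1,-1); v.append((P[c],m))
x,f=fit(v,"caddy",(.507,.265),.006,.065); print(x,f)
for a in v: print(fit([a],"caddy",(.507,.265),.006,.065))
c,s=np.cos(x[2]),np.sin(x[2])
for n,(i,j) in dict(cone=(1,-1),box=(-1,-1),spool=(1,1),weight=(-1,1)).items(): print(n,x[0]+.0505*(c*i-s*j),x[1]+.0505*(s*i+c*j))
rel((.45,.1,.25,None),(.339,-.311,.2,None))
E
```

```text
[0.5090891  0.25842052 0.07064802] 0.05800837278366089
(array([0.51093017, 0.2605193 , 0.07531927]), np.float64(0.04199761152267456))
(array([0.50586186, 0.25714314, 0.06946869]), np.float64(0.053064584732055664))
cone 0.563027880686912 0.21161125578870782
box 0.4622798285677954 0.2044817400825915
spool 0.5558983649807958 0.31235930790782446
weight 0.4551503128616791 0.30522979220170815
now [0.1565 0.5011 0.2483] phi 72.7 q [ 1.12  0.34  1.52 -0.    1.28 -0.15] t 1.25
[-0. -0.  0.] [ 0.3997 -0.0017 -0.2954] dist rows 11.9
[-0. -0.  0.] [ 0.4163  0.0483 -0.7208] dist rows 20.0
```

```bash
python3 - <<'E'
from h import *
rel((.42,.12,.25,10))
E
```

```text
now [0.1565 0.5011 0.2483] phi 72.7 q [ 1.12  0.34  1.52 -0.    1.28 -0.15] t 1.25
[-0.  62.7  0. ] [ 0.3651 -0.0017 -0.2852] dist rows 11.1
```

>>> {"op": "move_arm", "data": {
  "motion": "0 20 0 0.1 0 -0.08 -1;0 40 0 0.2 0 -0.16 -1;0 62.7 0 0.365 0 -0.285 -1;0 62.7 0 0.365 0 -0.285 -1;0 62.7 0 0.365 0 -0.285 -1;0 62.7 0 0.365 0 -0.285 -1;0 62.7 0 0.365 0 -0.285 -1;0 62.7 0 0.365 0 -0.285 -1;0 62.7 0 0.365 0 -0.285 -1;0 62.7 0 0.365 0 -0.285 -1;0 62.7 0 0.365 0 -0.285 -1;0 62.7 0 0.365 0 -0.285 -1",
  "newtons": 60
}}

```text
time_s: 2.25
ee_pos: [0.4233, 0.1155, 0.2485]
tool_rot: [0.54, -0.54, 0.455, -0.457]
force: [-0.2, -0.5, -0.2]
width: 0.0855
```

```bash
python3 - <<'E'
from h import *
rel((.339,-.311,.18,-45))
E
```

```text
now [0.4233 0.1155 0.2485] phi 9.6 q [ 0.09  0.18  1.74 -0.    1.21 -0.08] t 2.25
[-0.2 54.6  0.1] [ 0.4062  0.069  -0.1547] dist rows 10.6
```

>>> {"op": "move_arm", "data": {
  "motion": "0 54.6 0 0.406 0.05 -0.155 -1;0 54.6 0 0.406 0.06 -0.155 -1;0 54.6 0 0.406 0.069 -0.155 -1;0 54.6 0 0.406 0.069 -0.155 -1;0 54.6 0 0.406 0.069 -0.155 -1;0 54.6 0 0.406 0.069 -0.155 -1;0 54.6 0 0.406 0.069 -0.155 -1;0 54.6 0 0.406 0.069 -0.155 -1;0 54.6 0 0.406 0.069 -0.155 -1;0 54.6 0 0.406 0.069 -0.155 -1;0 54.6 0 0.406 0.069 -0.155 -1;0 54.6 0 0.406 0.069 -0.155 -1"
}}

```text
time_s: 3.25
ee_pos: [0.3378, -0.3152, 0.1792]
tool_rot: [-0.27, 0.269, -0.652, 0.655]
force: [-0.5, 0.1, -0.1]
width: 0.0858
```

```bash
cat > wfit.py <<'E'
import sys
from h import *
n,x,y=sys.argv[1],float(sys.argv[2]),float(sys.argv[3]); z=float(sys.argv[4]) if len(sys.argv)>4 else 0; yaw=float(sys.argv[5]) if len(sys.argv)>5 else None
p=shot("wrist"); L=nets.regions_of(p,n); print("t",readout.sense()["time_s"])
e=proj(p,np.array([[x,y,z+.02]]))[0]; print("expected px",e.round())
for d in L: print(round(float(d["confidence"]),2),d["xy"],int(d["mask"].sum()))
im=cv2.resize(p["color"],(1024,768))
def dr(v,c):
    m=render(p,n,v[0],v[1],v[2] if len(v)>2 else (yaw or 0),z); cs,_=cv2.findContours(m,cv2.RETR_EXTERNAL,cv2.CHAIN_APPROX_NONE); cv2.drawContours(im,cs,-1,c,1)
dr([x,y],(255,0,0))
L=[d for d in L if np.hypot(*(d["xy"]-e))<70]
if L:
    d=min(L,key=lambda d:np.hypot(*(d["xy"]-e)))
    v,f=fit([(p,d["mask"])],n,(x,y),z,yaw); print("fit",v.round(4),round(f,3)); dr(v,(0,0,255))
import time
fn=f"pics/w_{n}_{int(time.time())}.png"; cv2.imwrite(fn,cv2.resize(im,(768,576))); print(fn)
E
python3 wfit.py weight .339 -.311 0 .787; ls -t pics|head -1|xargs -I{} cp pics/{} pics/w1.png
```

```text
t 3.35
expected px [260. 172.]
0.79 [261.8, 174.2] 2916
fit [ 0.34   -0.3141  0.784 ] 0.04
pics/w_weight_1796580401.png
```

View pics/w1.png

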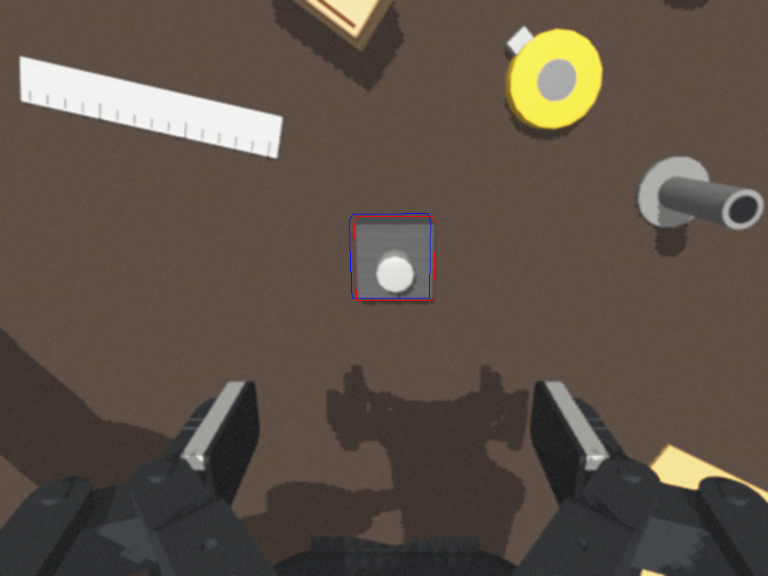

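```bash
python3 - <<'E'
from h import *
rel((.3397,-.3125,.08,-45),(.3397,-.3125,.047,-45))
E
```

```text
now [ 0.3383 -0.3112  0.1795] phi -45.1 q [-0.91  0.3   1.8   0.    1.04 -0.13] t 3.35
[-0.1 -0.1 -0.1] [0.     0.0996 0.0017] dist rows 2.4
[-0.1 -0.1 -0.1] [1.000e-04 1.326e-01 1.700e-03] dist rows 3.2
```

>>> {"op": "move_arm", "data": {
  "motion": "0 0 0 0 0.04 0.002 -0.5;0 0 0 0 0.08 0.002 -0.2;0 0 0 0 0.11 0.002 0;0 0 0 0 0.1325 0.002 0;0 0 0 0 0.1325 0.002 0;0 0 0 0 0.1325 0.002 0;0 0 0 0 0.1325 0.002 1;0 0 0 0 0.1325 0.002 1;0 0 0 0 0.1325 0.002 1;0 0 0 0 0.1325 0.002 1;0 0 0 0 0.1325 0.002 1;0 0 0 0 0.1325 0.002 1",
  "newtons": 60
}}

```text
time_s: 4.35
ee_pos: [0.341, -0.3133, 0.0491]
tool_rot: [-0.271, 0.269, -0.652, 0.655]
force: [2.2, 2.0, 7.3]
width: 0.0197
```

```bash
python3 - <<'E'
from h import *
rel((.3397,-.3125,.047,-45),(.38,-.25,.2,-45),(.42,-.05,.2,-45))
E
```

```text
now [ 0.341  -0.3133  0.0491] phi -45.1 q [-0.91  0.51  1.93  0.    0.7  -0.12] t 4.35
[-0.3 -0.1 -0.1] [ 0.0004  0.0021 -0.0015] dist rows 0.1
[-0.3 -0.1 -0.1] [-0.0724 -0.1509 -0.0164] dist rows 4.0
[-0.3 -0.1 -0.1] [-0.242  -0.1514 -0.1298] dist rows 7.5
```

>>> {"op": "move_arm", "data": {
  "motion": "0 0 0 0 -0.005 0 1;0 0 0 0 -0.02 0 1;0 0 0 0 -0.05 0 1;0 0 0 0 -0.08 0 1;0 0 0 0 -0.11 0 1;0 0 0 0 -0.14 0 1;0 0 0 0 -0.15 0 1;0 0 0 0 -0.15 0 1;0 0 0 0 -0.15 0 1"
}}

```text
time_s: 5.1
ee_pos: [0.3401, -0.3125, 0.1996]
tool_rot: [-0.271, 0.269, -0.651, 0.656]
force: [-0.3, 0.0, -5.5]
width: 0.0199
```

```bash
python3 - <<'E'
from h import *
rel((.43,-.02,.2,-20),(.455,.305,.2,4))
for c in("wrist","side"):
    p=shot(c); cv2.imwrite(f"pics/{c}1.png",p["color"])
E
```

```text
now [ 0.3401 -0.3125  0.1996] phi -45.1 q [-0.91  0.27  1.77  0.    1.09 -0.12] t 5.1
[ -0.4 -25.1   0. ] [-0.2702 -0.0012 -0.1436] dist rows 7.3
[ -0.4 -49.1   0.1] [-0.5174 -0.0024 -0.3561] dist rows 15.1
```

View pics/wrist1.png

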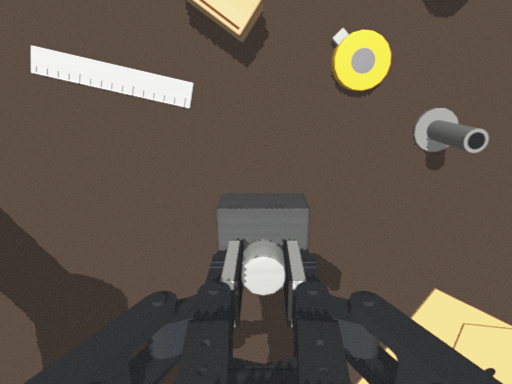

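View pics/side1.png

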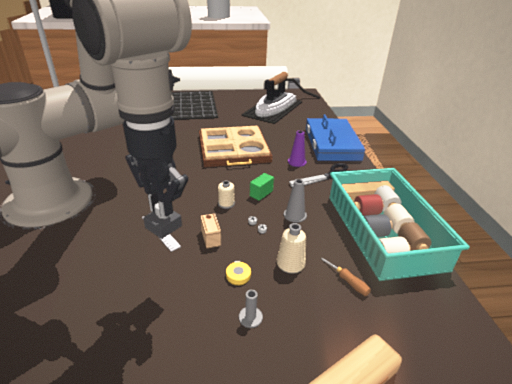

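>>> {"op": "move_arm", "data": {
  "motion": "0 -5 0 -0.03 0 -0.015 1;0 -25 0 -0.27 0 -0.144 1;0 -25 0 -0.27 0 -0.144 1;0 -25 0 -0.27 0 -0.144 1;0 -25 0 -0.27 0 -0.144 1;0 -25 0 -0.27 0 -0.144 1;0 -25 0 -0.27 0 -0.144 1;0 -49 0 -0.517 0 -0.356 1;0 -49 0 -0.517 0 -0.356 1;0 -49 0 -0.517 0 -0.356 1;0 -49 0 -0.517 0 -0.356 1;0 -49 0 -0.517 0 -0.356 1"
}}

```text
time_s: 6.2
ee_pos: [0.4406, 0.1686, 0.1962]
tool_rot: [-0.517, 0.518, -0.481, 0.482]
force: [2.2, -0.9, -5.0]
width: 0.0195
```

```bash
python3 - <<'E'
from h import *
rel((.455,.305,.2,4),(.455,.305,.15,4))
E
```

```text
now [0.4406 0.1686 0.1962] phi 4.1 q [ 0.2   0.3   1.74 -0.    1.1   0.13] t 6.2
[0.  0.1 0.1] [-0.135  -0.0041  0.0241] dist rows 3.3
[0.  0.1 0.1] [-0.1351  0.0459  0.0241] dist rows 3.5
```

>>> {"op": "move_arm", "data": {
  "motion": "0 0 0 -0.135 0 0.024 1;0 0 0 -0.135 0 0.024 1;0 0 0 -0.135 0 0.024 1;0 0 0 -0.135 0 0.024 1;0 0 0 -0.135 0 0.024 1;0 0 0 -0.135 0 0.024 1"
}}

```text
time_s: 6.7
ee_pos: [0.4539, 0.305, 0.194]
tool_rot: [-0.516, 0.52, -0.481, 0.482]
force: [0.4, -0.7, -4.9]
width: 0.0198
```

```bash
cat > cad.py <<'E'
import sys
from h import *
p=shot("wrist"); im=p["color"].copy()
x,y,a=.5091,.2584,.0706
if len(sys.argv)>2: x,y,a=map(float,sys.argv[2:5])
c,s=np.cos(a),np.sin(a); Rz=np.array([[c,-s,0],[s,c,0],[0,0,1]])
def dr(pts,col):
    uv=proj(p,pts@Rz.T+[x,y,0]); cv2.polylines(im,[(uv*16).astype(np.int32)],True,col,1,cv2.LINE_AA,4)
sq=lambda w,h,cx,cy,z:np.array([[cx+i*w/2,cy+j*h/2,z] for i,j in((1,1),(1,-1),(-1,-1),(-1,1))])
k=.0505
dr(sq(.201,.201,0,0,.032),(0,0,255)); dr(sq(.068,.068,-k,k,.032),(255,0,0)); dr(sq(.086,.052,-k,-k,.032),(255,0,0))
for d,i,j in((.08,1,-1),(.06,1,1)): dr(rings([(d,.032)])[0]+[i*k,j*k,0],(255,0,0))
cv2.imwrite(sys.argv[1],cv2.resize(im,(768,576)))
E
python3 cad.py pics/cad1.png
```

```text
(no output)
```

View pics/cad1.png

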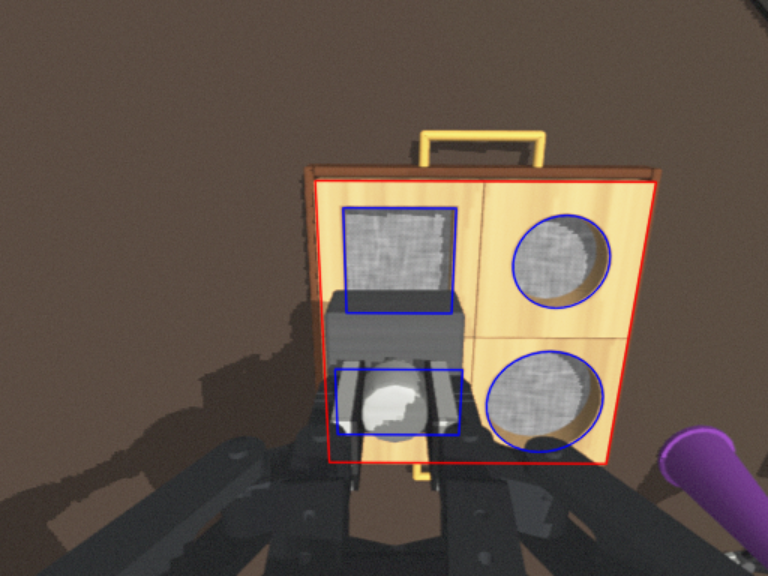

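```bash
python3 - <<'E'
from h import *
rel((.4552,.3052,.08,4),(.4552,.3052,.064,4))
E
```

```text
now [0.4541 0.3041 0.1944] phi 4.1 q [ 0.45  0.43  1.54 -0.    1.17  0.38] t 6.75
[0.2 0.1 0.2] [-0.0015  0.1144  0.0016] dist rows 2.7
[0.2 0.1 0.2] [-0.0015  0.1304  0.0016] dist rows 3.1
```

>>> {"op": "move_arm", "data": {
  "motion": "0 0 0 -0.0015 0.03 0.0015 1;0 0 0 -0.0015 0.06 0.0015 1;0 0 0 -0.0015 0.09 0.0015 1;0 0 0 -0.0015 0.11 0.0015 1;0 0 0 -0.0015 0.12 0.0015 1;0 0 0 -0.0015 0.127 0.0015 1;0 0 0 -0.0015 0.129 0.0015 1;0 0 0 -0.0015 0.131 0.0015 1;0 0 0 -0.0015 0.131 0.0015 1;0 0 0 -0.0015 0.131 0.0015 1"
}}

```text
time_s: 7.58
ee_pos: [0.4557, 0.3054, 0.0645]
tool_rot: [-0.516, 0.519, -0.481, 0.482]
force: [-0.5, -0.3, -4.2]
width: 0.0192
```

>>> {"op": "move_arm", "data": {
  "motion": "0 0 0 0 0.001 0 1;0 0 0 0 0.002 0 1;0 0 0 0 0.003 0 1;0 0 0 0 0.004 0 1;0 0 0 0 0.004 0 1"
}}

```text
time_s: 8.0
ee_pos: [0.4558, 0.3054, 0.0612]
tool_rot: [-0.517, 0.519, -0.481, 0.482]
force: [-1.4, -1.0, 1.6]
width: 0.0198
```

Contact with the floor; release gently (partly open), then rise.

>>> {"op": "move_arm", "data": {
  "motion": "0 0 0 0 0 0 0.3;0 0 0 0 0 0 0.3;0 0 0 0 0 0 0.2;0 0 0 0 -0.01 0 0;0 0 0 0 -0.04 0 0;0 0 0 0 -0.08 0 0;0 0 0 0 -0.12 0 0;0 0 0 0 -0.14 0 0;0 0 0 0 -0.14 0 0"
}}

```text
time_s: 8.75
ee_pos: [0.4583, 0.3071, 0.2076]
tool_rot: [0.52, -0.515, 0.48, -0.484]
force: [-0.1, 1.6, 0.4]
width: 0.0427
```

```bash
python3 - <<'E'
from h import *
print(readout.sense()["width"])
rel((.44,.05,.2,40),(.4215,-.180,.2,10))
p=shot("scene"); cv2.imwrite("pics/scene2.png",cv2.resize(p["color"][110:230,240:420],None,fx=4,fy=4))
E
```

```text
0.04267334150004395
now [0.4583 0.3071 0.2076] phi 4.1 q [ 0.45  0.42  1.52 -0.    1.19  0.38] t 8.75
[ -0.6 -35.9   0.1] [ 0.2551  0.007  -0.0368] dist rows 6.2
[-0.6 -5.9 -0. ] [ 0.4832  0.0064 -0.0717] dist rows 11.7
```

View pics/scene2.png

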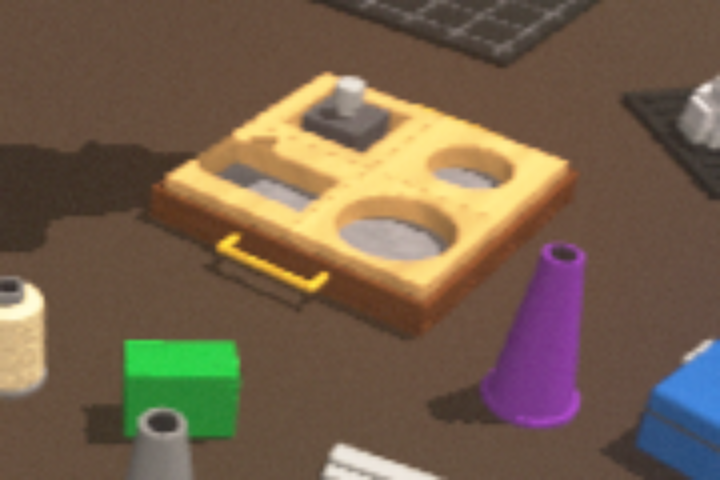

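>>> {"op": "move_arm", "data": {
  "motion": "0 -5.9 0 0.483 0.02 -0.072 -0.6;0 -5.9 0 0.483 0.02 -0.072 -0.6;0 -5.9 0 0.483 0.02 -0.072 -0.6;0 -5.9 0 0.483 0.02 -0.072 -0.6;0 -5.9 0 0.483 0.02 -0.072 -0.6;0 -5.9 0 0.483 0.02 -0.072 -0.6;0 -5.9 0 0.483 0.02 -0.072 -0.6;0 -5.9 0 0.483 0.02 -0.072 -0.6;0 -5.9 0 0.483 0.02 -0.072 -0.6;0 -5.9 0 0.483 0.02 -0.072 -0.6;0 -5.9 0 0.483 0.02 -0.072 -0.6;0 -5.9 0 0.483 0.02 -0.072 -0.6"
}}

```text
time_s: 9.8
ee_pos: [0.4189, -0.1832, 0.1836]
tool_rot: [0.542, -0.54, 0.454, -0.456]
force: [0.6, -0.2, -0.3]
width: 0.0682
```

>>> {"op": "move_arm", "data": {
  "motion": "0 0 0 0 0 0 -0.6;0 0 0 0 0 0 -0.6"
}}

```text
time_s: 9.97
ee_pos: [0.4178, -0.1844, 0.1823]
tool_rot: [0.541, -0.54, 0.456, -0.456]
force: [0.1, 0.6, -0.1]
width: 0.0681
```

```bash
python3 wfit.py chalk_box .4214 -.1795 0 1.7447; ls -t pics|head -1|xargs -I{} cp pics/{} pics/w2.png
```

```text
t 10.0667
expected px [268. 171.]
0.95 [467.1, 12.0] 2581
0.65 [269.6, 176.5] 3170
0.34 [418.3, 284.0] 2845
fit [ 0.4217 -0.1828  1.7525] 0.033
pics/w_chalk_box_1796580531.png
```

View pics/w2.png

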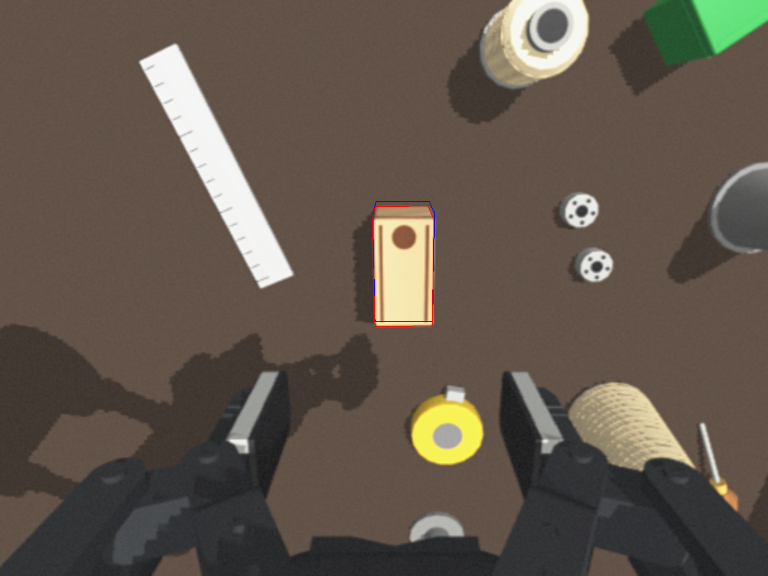

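```bash
python3 - <<'E'
from h import *
rel((.4216,-.1820,.040,10.2))
E
```

```text
now [ 0.4183 -0.1824  0.1828] phi 9.9 q [-0.58  0.29  1.8   0.    1.05 -0.76] t 10.07
[-0.1 -0.3 -0.1] [0.0004 0.1428 0.003 ] dist rows 3.4
```

>>> {"op": "move_arm", "data": {
  "motion": "0 0 0 0.0005 0.035 0.003 -0.6;0 0 0 0.0005 0.075 0.003 -0.6;0 0 0 0.0005 0.11 0.003 -0.5;0 0 0 0.0005 0.135 0.003 -0.4;0 0 0 0.0005 0.142 0.003 -0.3;0 0 0 0.0005 0.1425 0.003 -0.2;0 0 0 0.0005 0.1425 0.003 0.2;0 0 0 0.0005 0.1425 0.003 0.5;0 0 0 0.0005 0.1425 0.003 1;0 0 0 0.0005 0.1425 0.003 1;0 0 0 0.0005 0.1425 0.003 1;0 0 0 0.0005 0.1425 0.003 1",
  "newtons": 40
}}

```text
time_s: 11.07
ee_pos: [0.4225, -0.1825, 0.0417]
tool_rot: [0.542, -0.54, 0.454, -0.456]
force: [-0.3, 2.0, 6.7]
width: 0.0328
```

>>> {"op": "move_arm", "data": {
  "motion": "0 0 0 0 0 0 1;0 0 0 0 -0.01 0 1;0 0 0 0 -0.03 0 1;0 0 0 0 -0.07 0 1;0 0 0 0 -0.11 0 1;0 0 0 0 -0.15 0 1;0 0 0 0 -0.16 0 1;0 0 0 0 -0.16 0 1"
}}

```text
time_s: 11.73
ee_pos: [0.4232, -0.1836, 0.2054]
tool_rot: [0.543, -0.54, 0.451, -0.459]
force: [1.1, 0.2, -1.4]
width: 0.0333
```

```bash
python3 - <<'E'
from h import *
rel((.4623,.2045,.2,94))
p=shot("wrist"); cv2.imwrite("pics/wrist2.png",p["color"])
E
```

```text
now [ 0.4232 -0.1836  0.2054] phi 9.9 q [-0.58  0.26  1.77  0.    1.1  -0.75] t 11.73
[ -0.2 -84.1   0.7] [-0.3756  0.0042  0.1052] dist rows 9.4
```

View pics/wrist2.png

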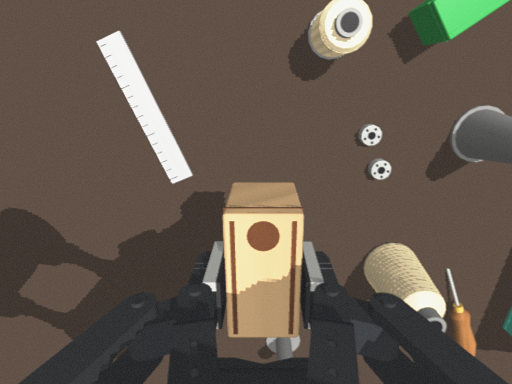

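>>> {"op": "move_arm", "data": {
  "motion": "0 -7 0 -0.02 0 0.005 1;0 -84 0 -0.376 0 0.105 1;0 -84 0 -0.376 0 0.105 1;0 -84 0 -0.376 0 0.105 1;0 -84 0 -0.376 0 0.105 1;0 -84 0 -0.376 0 0.105 1;0 -84 0 -0.376 0 0.105 1;0 -84 0 -0.376 0 0.105 1;0 -84 0 -0.376 0 0.105 1;0 -84 0 -0.376 0 0.105 1;0 -84 0 -0.376 0 0.105 1;0 -84 0 -0.376 0 0.105 1"
}}

```text
time_s: 12.78
ee_pos: [0.4595, 0.2075, 0.1999]
tool_rot: [-0.706, 0.708, 0.029, -0.027]
force: [0.0, -0.9, -1.5]
width: 0.0334
```

>>> {"op": "move_arm", "data": {
  "motion": "0 0 0 0 0 0 1;0 0 0 0 0 0 1"
}}

```text
time_s: 12.95
ee_pos: [0.4581, 0.2074, 0.1976]
tool_rot: [-0.705, 0.708, 0.026, -0.028]
force: [-0.2, -0.1, -1.3]
width: 0.0332
```

```bash
python3 - <<'E'
from h import *
rel((.4623,.2045,.09,94),(.4623,.2045,.0545,94))
E
python3 cad.py pics/cad2.png
```

```text
now [0.4581 0.2074 0.1976] phi 94.4 q [ 0.27  0.35  1.66 -0.    1.13 -1.37] t 12.95
[ 0.2  0.4 -0.1] [ 0.0041  0.1076 -0.0028] dist rows 2.6
[ 0.2  0.4 -0.1] [ 0.0042  0.1431 -0.0027] dist rows 3.4
```

View pics/cad2.png

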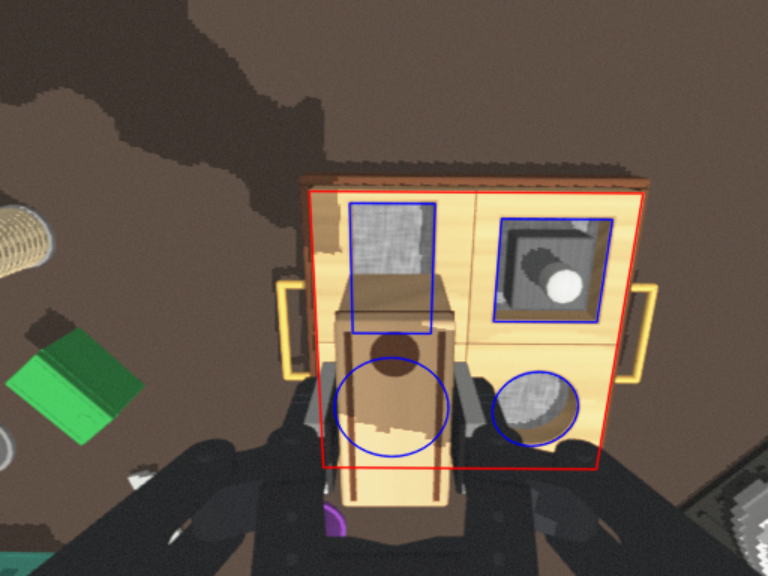

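>>> {"op": "move_arm", "data": {
  "motion": "0 0 0 0.004 0.03 -0.0028 1;0 0 0 0.004 0.07 -0.0028 1;0 0 0 0.004 0.1 -0.0028 1;0 0 0 0.004 0.12 -0.0028 1;0 0 0 0.004 0.13 -0.0028 1;0 0 0 0.004 0.137 -0.0028 1;0 0 0 0.004 0.14 -0.0028 1;0 0 0 0.004 0.142 -0.0028 1;0 0 0 0.004 0.142 -0.0028 1"
}}

```text
time_s: 13.75
ee_pos: [0.4633, 0.2042, 0.0569]
tool_rot: [-0.705, 0.708, 0.027, -0.026]
force: [-0.3, 0.3, -0.0]
width: 0.0335
```

>>> {"op": "move_arm", "data": {
  "motion": "0 0 0 0 0.001 0 1;0 0 0 0 0.002 0 1;0 0 0 0 0.003 0 1;0 0 0 0 0.0035 0 1;0 0 0 0 0.004 0 1"
}}

```text
time_s: 14.17
ee_pos: [0.4635, 0.2043, 0.0536]
tool_rot: [-0.706, 0.708, 0.027, -0.026]
force: [-2.5, -1.2, 11.7]
width: 0.0336
```

>>> {"op": "move_arm", "data": {
  "motion": "0 0 0 0 0 0 0.1;0 0 0 0 0 0 0;0 0 0 0 0 0 -0.2;0 0 0 0 -0.01 0 -0.2;0 0 0 0 -0.04 0 -0.2;0 0 0 0 -0.08 0 -0.2;0 0 0 0 -0.12 0 -0.2;0 0 0 0 -0.14 0 -0.2;0 0 0 0 -0.14 0 -0.2"
}}

```text
time_s: 14.92
ee_pos: [0.4657, 0.2055, 0.1995]
tool_rot: [-0.706, 0.707, 0.031, -0.022]
force: [0.3, -0.1, 0.0]
width: 0.0512
```

```bash
python3 - <<'E'
from h import *
p=shot("scene"); cv2.imwrite("pics/scene3.png",cv2.resize(p["color"][110:230,240:420],None,fx=4,fy=4))
E
python3 cad.py pics/cad3.png; python3 -c "
from h import *
rel((.465,-.048,.19,40))"
```

```text
now [0.4634 0.2048 0.1947] phi 94.3 q [ 0.27  0.36  1.66 -0.    1.12 -1.38] t 15.02
[ 0.  54.3  0.3] [-0.0173  0.0053 -0.2522] dist rows 6.1
```

View pics/scene3.png

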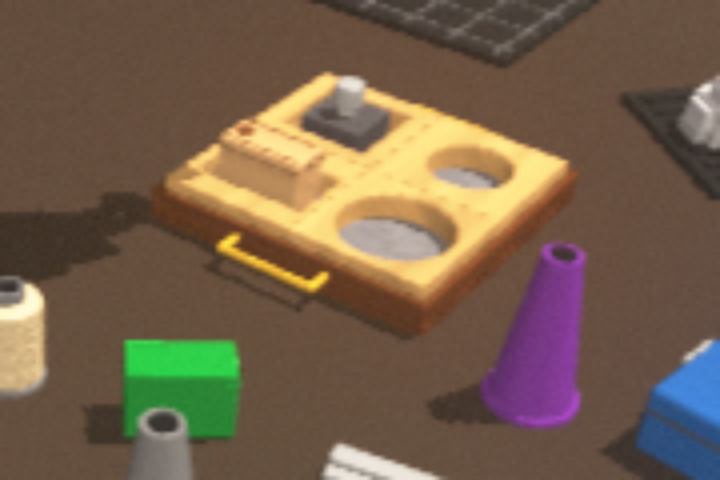

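View pics/cad3.png

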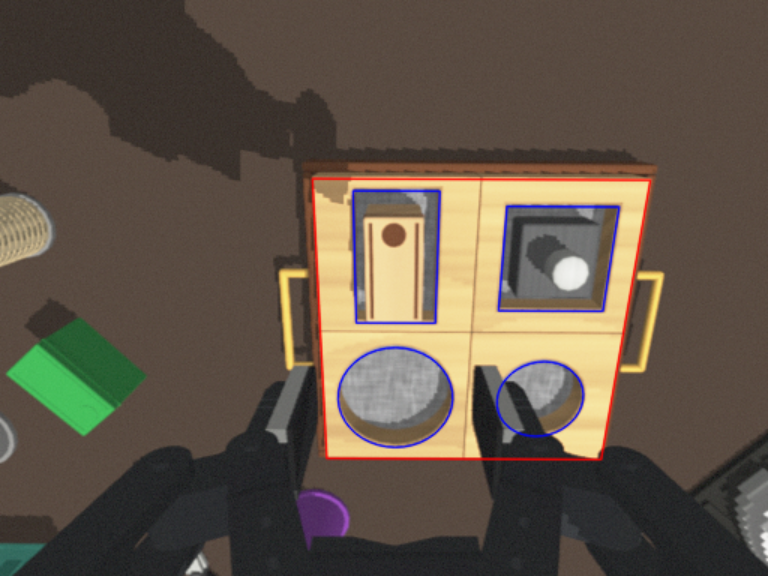

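```bash
python3 -c "
from h import *
rel((.465,-.048,.18,94))
p=shot('scene'); 
print(back(p,(285,207),.02))"
```

```text
now [0.4634 0.2048 0.1947] phi 94.3 q [ 0.27  0.36  1.66 -0.    1.12 -1.38] t 15.02
[0.2 0.3 0.2] [-0.0173  0.0153 -0.2521] dist rows 6.1
[ 0.56565959 -0.00394674  0.02      ]
```

>>> {"op": "move_arm", "data": {
  "motion": "0 0 0 -0.002 0.005 -0.03 -0.4;0 0 0 -0.017 0.015 -0.252 -0.8;0 0 0 -0.017 0.015 -0.252 -0.8;0 0 0 -0.017 0.015 -0.252 -0.8;0 0 0 -0.017 0.015 -0.252 -0.8;0 0 0 -0.017 0.015 -0.252 -0.8;0 0 0 -0.017 0.015 -0.252 -0.8;0 0 0 -0.017 0.015 -0.252 -0.8;0 0 0 -0.017 0.015 -0.252 -0.8"
}}

```text
time_s: 15.82
ee_pos: [0.4637, -0.0484, 0.1779]
tool_rot: [-0.706, 0.707, 0.025, -0.026]
force: [0.6, 0.9, -0.3]
width: 0.0767
```

```bash
python3 wfit.py spool_full .4652 -.047 0; ls -t pics|head -1|xargs -I{} cp pics/{} pics/w3.png
```

```text
t 15.9167
expected px [265. 180.]
0.84 [262.1, 188.5] 2409
0.49 [490.4, 287.5] 3863
fit [ 0.4658 -0.0504] 0.047
pics/w_spool_full_1796580642.png
```

View pics/w3.png

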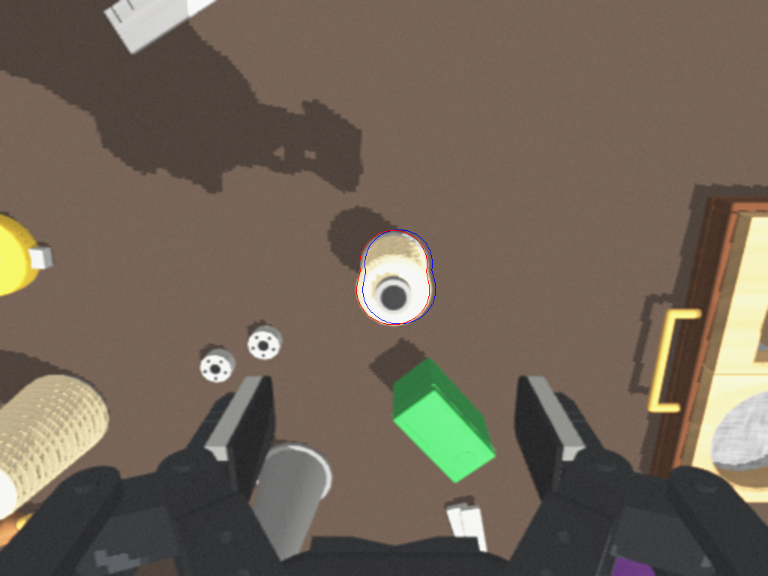

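```bash
python3 -c "
from h import *
rel((.4655,-.0495,.043,94))"
```

```text
now [ 0.4641 -0.047   0.1785] phi 94.3 q [-0.26  0.31  1.78 -0.    1.05 -1.91] t 15.92
[ 0.1  0.3 -0.1] [ 0.0014  0.1355 -0.0023] dist rows 3.2
```

>>> {"op": "move_arm", "data": {
  "motion": "0 0 0 0.0015 0.035 -0.0025 -0.7;0 0 0 0.0015 0.075 -0.0025 -0.6;0 0 0 0.0015 0.11 -0.0025 -0.5;0 0 0 0.0015 0.13 -0.0025 -0.4;0 0 0 0.0015 0.135 -0.0025 -0.3;0 0 0 0.0015 0.1355 -0.0025 -0.2;0 0 0 0.0015 0.1355 -0.0025 0;0 0 0 0.0015 0.1355 -0.0025 0.2;0 0 0 0.0015 0.1355 -0.0025 1;0 0 0 0.0015 0.1355 -0.0025 1;0 0 0 0.0015 0.1355 -0.0025 1;0 0 0 0.0015 0.1355 -0.0025 1",
  "newtons": 35
}}

```text
time_s: 16.92
ee_pos: [0.4665, -0.0498, 0.0442]
tool_rot: [-0.706, 0.708, 0.027, -0.026]
force: [-0.5, 1.8, 7.2]
width: 0.039
```

>>> {"op": "move_arm", "data": {
  "motion": "0 0 0 0 0 0 1;0 0 0 0 -0.01 0 1;0 0 0 0 -0.03 0 1;0 0 0 0 -0.07 0 1;0 0 0 0 -0.11 0 1;0 0 0 0 -0.15 0 1;0 0 0 0 -0.16 0 1;0 0 0 0 -0.16 0 1"
}}

```text
time_s: 17.58
ee_pos: [0.4678, -0.0498, 0.2078]
tool_rot: [-0.705, 0.708, 0.03, -0.023]
force: [0.8, 0.2, -1.6]
width: 0.0391
```

```bash
python3 -c "
from h import *
rel((.5559,.3124,.2,94))
p=shot('wrist'); cv2.imwrite('pics/wrist3.png',p['color'])"
```

```text
now [ 0.4678 -0.0498  0.2078] phi 94.3 q [-0.27  0.28  1.74 -0.    1.12 -1.91] t 17.58
[0.3 0.3 0.5] [0.1149 0.0068 0.3547] dist rows 8.9
```

View pics/wrist3.png

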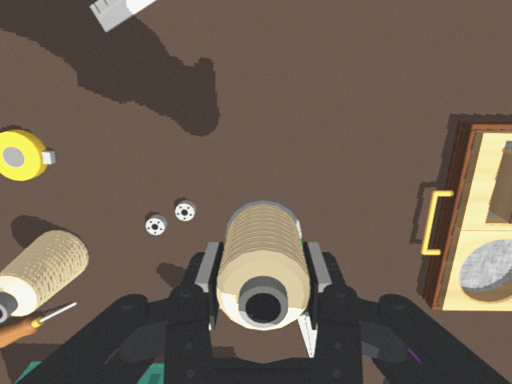

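>>> {"op": "move_arm", "data": {
  "motion": "0 0 0 0.01 0 0.02 1;0 0 0 0.115 0.007 0.355 1;0 0 0 0.115 0.007 0.355 1;0 0 0 0.115 0.007 0.355 1;0 0 0 0.115 0.007 0.355 1;0 0 0 0.115 0.007 0.355 1;0 0 0 0.115 0.007 0.355 1;0 0 0 0.115 0.007 0.355 1;0 0 0 0.115 0.007 0.355 1;0 0 0 0.115 0.007 0.355 1;0 0 0 0.115 0.007 0.355 1;0 0 0 0.115 0.007 0.355 1"
}}

```text
time_s: 18.63
ee_pos: [0.5535, 0.3134, 0.1942]
tool_rot: [-0.704, 0.709, 0.027, -0.027]
force: [0.5, -0.1, -0.8]
width: 0.0391
```

```bash
python3 -c "
from h import *
rel((.5559,.3124,.058,94))"; python3 cad.py pics/cad4.png
```

```text
now [0.5535 0.3134 0.1942] phi 94.4 q [ 0.4   0.59  1.27 -0.01  1.28 -1.25] t 18.63
[ 0.3  0.4 -0. ] [ 0.0023  0.1362 -0.0003] dist rows 3.3
```

View pics/cad4.png

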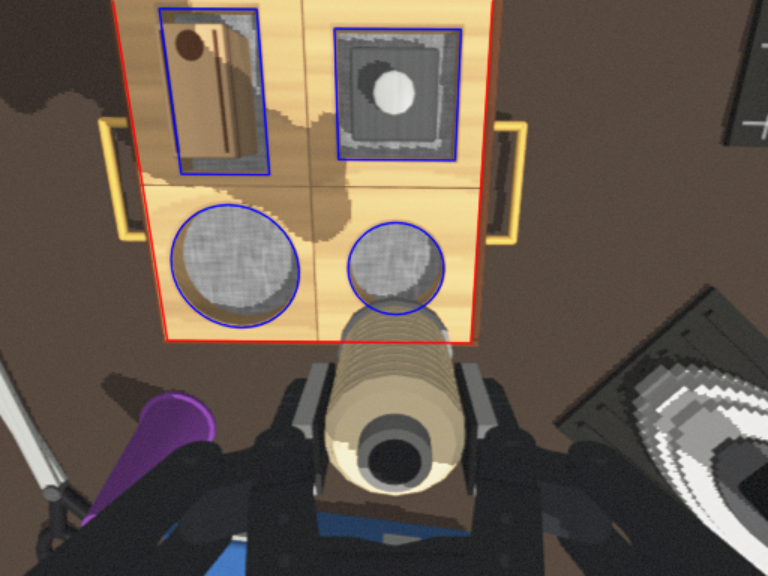

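>>> {"op": "move_arm", "data": {
  "motion": "0 0 0 0.002 0.03 0 1;0 0 0 0.002 0.065 0 1;0 0 0 0.002 0.1 0 1;0 0 0 0.002 0.118 0 1;0 0 0 0.002 0.128 0 1;0 0 0 0.002 0.132 0 1;0 0 0 0.002 0.135 0 1;0 0 0 0.002 0.1365 0 1;0 0 0 0.002 0.1365 0 1"
}}

```text
time_s: 19.43
ee_pos: [0.5566, 0.3117, 0.0596]
tool_rot: [-0.705, 0.708, 0.027, -0.026]
force: [0.1, 0.7, -1.0]
width: 0.0389
```

>>> {"op": "move_arm", "data": {
  "motion": "0 0 0 0 0.001 0 1;0 0 0 0 0.002 0 1;0 0 0 0 0.003 0 1;0 0 0 0 0.0035 0 1;0 0 0 0 0.0042 0 1;0 0 0 0 0.0042 0 1"
}}

```text
time_s: 19.93
ee_pos: [0.5568, 0.3118, 0.0563]
tool_rot: [-0.705, 0.708, 0.028, -0.025]
force: [-1.9, -1.0, 4.4]
width: 0.0392
```

>>> {"op": "move_arm", "data": {
  "motion": "0 0 0 0 0 0 0;0 0 0 0 0 0 -0.2;0 0 0 0 0 0 -0.3;0 0 0 0 -0.01 0 -0.3;0 0 0 0 -0.04 0 -0.3;0 0 0 0 -0.08 0 -0.3;0 0 0 0 -0.12 0 -0.3;0 0 0 0 -0.15 0 -0.3;0 0 0 0 -0.18 0 -0.3;0 0 0 0 -0.18 0 -0.3"
}}

```text
time_s: 20.77
ee_pos: [0.5584, 0.3138, 0.2446]
tool_rot: [-0.706, 0.707, 0.032, -0.021]
force: [-0.4, 1.1, 0.5]
width: 0.0557
```

```bash
python3 - <<'E'
from h import *
p=shot("scene"); cv2.imwrite("pics/scene4.png",cv2.resize(p["color"][110:230,240:420],None,fx=4,fy=4))
rel((.56,-.07,.25,70),(.5935,-.2775,.22,40))
E
```

```text
now [0.5575 0.3133 0.2411] phi 94.3 q [ 0.39  0.56  1.2  -0.01  1.38 -1.25] t 20.82
[-0.  24.3  0.7] [-0.0263 -0.0083 -0.3824] dist rows 9.2
[-0.2 54.3  0.7] [-0.0088  0.0224 -0.5918] dist rows 14.2
```

View pics/scene4.png

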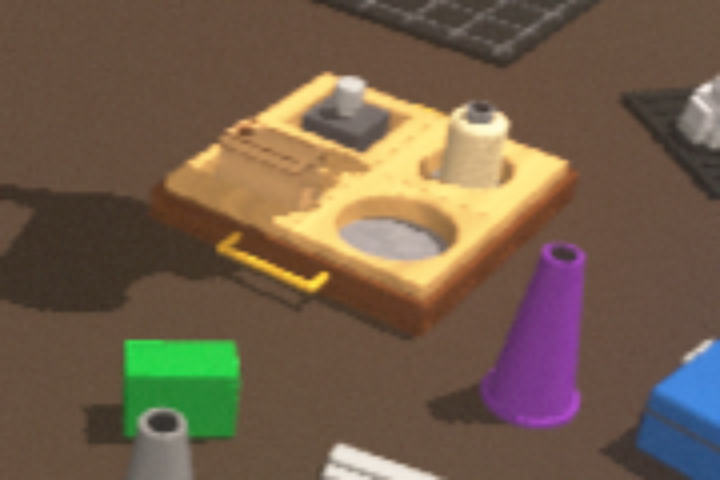

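```bash
python3 - <<'E'
from h import *
p=shot("scene")
for uv in((247,350),(345,238),(300,290)): print(back(p,uv,.09).round(3), back(p,uv,0).round(3))
rel((.56,-.05,.25,40),(.5935,-.2775,.21,-10))
E
```

```text
[ 0.789 -0.352  0.09 ] [ 0.75  -0.314  0.   ]
[ 0.759 -0.063  0.09 ] [0.715 0.026 0.   ]
[ 0.776 -0.217  0.09 ] [ 0.735 -0.155  0.   ]
now [0.5565 0.3128 0.2382] phi 94.3 q [ 0.39  0.56  1.2  -0.01  1.38 -1.25] t 20.87
[ 0.  54.3  0.5] [-0.0237 -0.0105 -0.3621] dist rows 8.7
[ -0.2 104.3   0.5] [-0.0077  0.0306 -0.5913] dist rows 14.2
```

>>> {"op": "move_arm", "data": {
  "motion": "0 5 0 -0.003 0 -0.03 -0.4;0 45 0 -0.02 0 -0.592 -0.9;0 45 0 -0.02 0 -0.592 -0.9;0 45 0 -0.02 0 -0.592 -0.9;0 45 0 -0.02 0 -0.592 -0.9;0 45 0 -0.02 0 -0.592 -0.9;0 45 0 -0.02 0 -0.592 -0.9;0 45 0 -0.02 0 -0.592 -0.9;0 45 0 -0.02 0 -0.592 -0.9;0 45 0 -0.02 0 -0.592 -0.9;0 45 0 -0.02 0 -0.592 -0.9;0 45 0 -0.02 0 -0.592 -0.9"
}}

```text
time_s: 21.87
ee_pos: [0.5753, -0.1769, 0.2384]
tool_rot: [-0.663, 0.663, -0.244, 0.247]
force: [0.3, 1.1, 0.4]
width: 0.081
```

```bash
python3 - <<'E'
from h import *
rel((.5935,-.2775,.22,49))
E
```

```text
now [ 0.5753 -0.1769  0.2384] phi 49.3 q [-0.43  0.49  1.32 -0.    1.33 -1.29] t 21.87
[-0.1  0.3  0.2] [ 0.0793  0.0187 -0.0644] dist rows 2.5
```

>>> {"op": "move_arm", "data": {
  "motion": "0 0 0 0.079 0.018 -0.064 -1;0 0 0 0.079 0.018 -0.064 -1;0 0 0 0.079 0.018 -0.064 -1;0 0 0 0.079 0.018 -0.064 -1;0 0 0 0.079 0.018 -0.064 -1;0 0 0 0.079 0.018 -0.064 -1"
}}

```text
time_s: 22.37
ee_pos: [0.5931, -0.276, 0.2195]
tool_rot: [0.663, -0.663, 0.245, -0.246]
force: [0.3, 0.5, 0.8]
width: 0.0855
```

```bash
python3 wfit.py cone_full .5937 -.2775 0; ls -t pics|head -1|xargs -I{} cp pics/{} pics/w4.png
```

```text
t 22.4667
expected px [263. 168.]
0.9 [264.2, 174.6] 3479
fit [ 0.5933 -0.2804] 0.027
pics/w_cone_full_1796580787.png
```

View pics/w4.png

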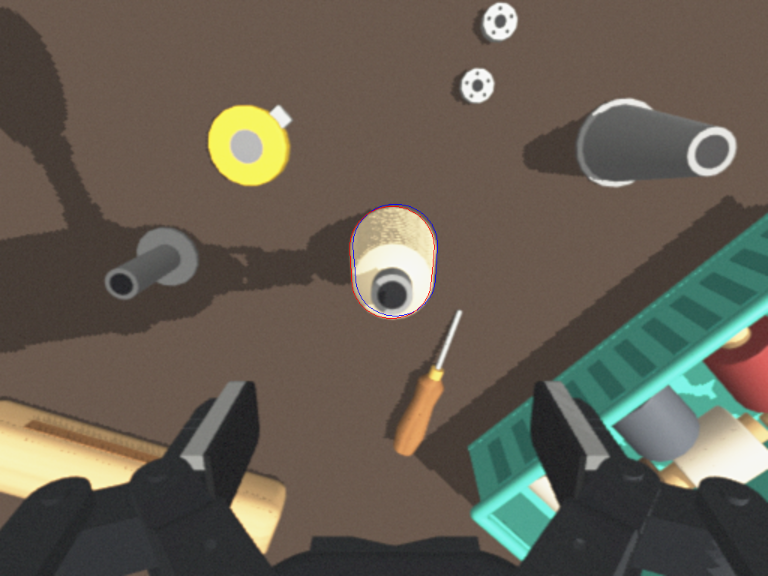

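```bash
python3 -c "
from h import *
rel((.5935,-.279,.06,49))"
```

```text
now [ 0.5936 -0.2754  0.2207] phi 49.4 q [-0.55  0.6   1.17  0.    1.36 -1.41] t 22.47
[-0.1  0.4  0.2] [ 0.0017  0.1607 -0.003 ] dist rows 3.9
```

>>> {"op": "move_arm", "data": {
  "motion": "0 0 0 0.002 0.03 -0.003 -1;0 0 0 0.002 0.065 -0.003 -1;0 0 0 0.002 0.1 -0.003 -0.9;0 0 0 0.002 0.13 -0.003 -0.8;0 0 0 0.002 0.15 -0.003 -0.7;0 0 0 0.002 0.158 -0.003 -0.6;0 0 0 0.002 0.16 -0.003 -0.5;0 0 0 0.002 0.16 -0.003 -0.3;0 0 0 0.002 0.16 -0.003 0;0 0 0 0.002 0.16 -0.003 1;0 0 0 0.002 0.16 -0.003 1;0 0 0 0.002 0.16 -0.003 1",
  "newtons": 40
}}

```text
time_s: 23.47
ee_pos: [0.5948, -0.2796, 0.0626]
tool_rot: [-0.663, 0.663, -0.243, 0.248]
force: [0.7, 1.6, 6.2]
width: 0.0496
```

>>> {"op": "move_arm", "data": {
  "motion": "0 0 0 0 0 0 1;0 0 0 0 -0.01 0 1;0 0 0 0 -0.02 0 1;0 0 0 0 -0.03 0 1;0 0 0 0 -0.03 0 1"
}}

```text
time_s: 23.88
ee_pos: [0.5958, -0.2803, 0.0958]
tool_rot: [-0.663, 0.664, -0.241, 0.25]
force: [0.6, -0.2, -0.8]
width: 0.0498
```

```bash
python3 -c "
from h import *
print(readout.sense()['force'],readout.sense()['width'])
rel((.563,.2116,.28,49))
p=shot('side'); cv2.imwrite('pics/side5.png',p['color'])
p=shot('wrist'); cv2.imwrite('pics/wrist5.png',p['color'])"
```

```text
[ 0.61900397 -0.22635116 -0.78498871] 0.04980583164106282
now [ 0.5958 -0.2803  0.0958] phi 49.4 q [-0.56  0.72  1.32  0.    1.09 -1.42] t 23.88
[-0.2  0.4  0.7] [-0.3429 -0.1873  0.3526] dist rows 12.6
```

View pics/side5.png

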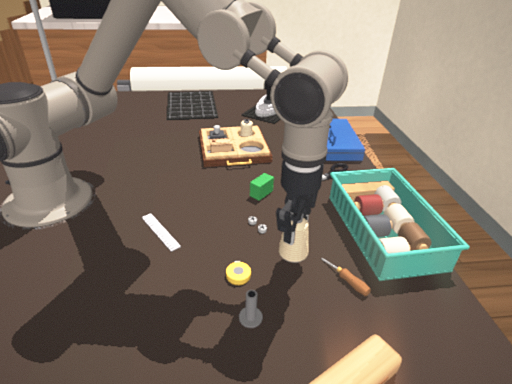

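View pics/wrist5.png

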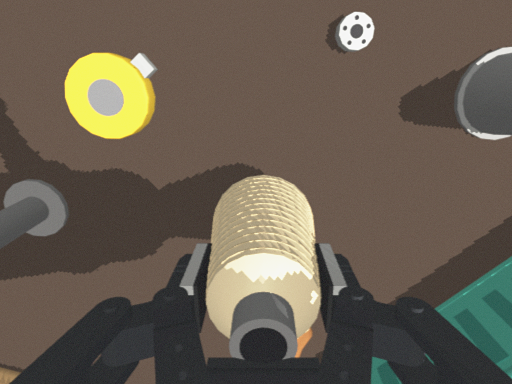

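>>> {"op": "move_arm", "data": {
  "motion": "0 0 0 0 -0.03 0 1;0 0 0 0 -0.07 0 1;0 0 0 0 -0.11 0 1;0 0 0 0 -0.15 0 1;0 0 0 0 -0.18 0 1;0 0 0 0 -0.18 0 1"
}}

```text
time_s: 24.48
ee_pos: [0.5953, -0.2802, 0.2814]
tool_rot: [-0.662, 0.664, -0.238, 0.253]
force: [0.5, -0.9, -1.2]
width: 0.0496
```

```bash
python3 -c "
from h import *
print(readout.sense()['force'],readout.sense()['width'])
rel((.53,-.04,.28,49),(.563,.2116,.26,49))
p=shot('wrist'); cv2.imwrite('pics/wrist6.png',p['color'])"
```

```text
[ 0.5231706  -0.89352708 -1.16263196] 0.04960492653898587
now [ 0.5953 -0.2802  0.2814] phi 49.4 q [-0.56  0.57  1.07  0.    1.48 -1.42] t 24.48
[-0.2  0.4  1.2] [-0.2059 -0.0023  0.1399] dist rows 6.0
[-0.2  0.4  1.2] [-0.3449  0.0156  0.3523] dist rows 11.8
```

View pics/wrist6.png

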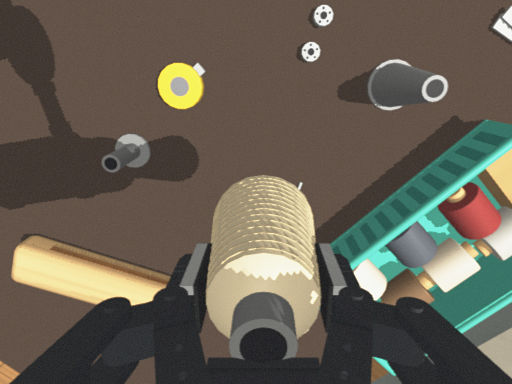

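>>> {"op": "move_arm", "data": {
  "motion": "0 0 0 -0.02 0 0.02 1;0 0 0 -0.345 0.005 0.352 1;0 0 0 -0.345 0.005 0.352 1;0 0 0 -0.345 0.005 0.352 1;0 0 0 -0.345 0.005 0.352 1;0 0 0 -0.345 0.005 0.352 1;0 0 0 -0.345 0.005 0.352 1;0 0 0 -0.345 0.01 0.352 1;0 0 0 -0.345 0.01 0.352 1;0 0 0 -0.345 0.015 0.352 1;0 0 0 -0.345 0.015 0.352 1;0 0 0 -0.345 0.015 0.352 1"
}}

```text
time_s: 25.53
ee_pos: [0.5609, 0.2071, 0.2564]
tool_rot: [-0.662, 0.665, -0.241, 0.25]
force: [1.0, -0.0, -2.5]
width: 0.0498
```

>>> {"op": "move_arm", "data": {
  "motion": "0 0 0 0 0 0 1;0 0 0 0 0 0 1"
}}

```text
time_s: 25.7
ee_pos: [0.5592, 0.2093, 0.2535]
tool_rot: [-0.661, 0.666, -0.241, 0.247]
force: [-0.3, -1.0, -2.6]
width: 0.0498
```

```bash
python3 -c "
from h import *
print(readout.sense()['force'],readout.sense()['width'])
rel((.563,.2116,.079,49))"; python3 cad.py pics/cad6.png
```

```text
[-0.26853716 -1.00573355 -2.55218466] 0.04977168518314058
now [0.5592 0.2093 0.2535] phi 49.6 q [ 0.24  0.47  1.31 -0.01  1.36 -0.63] t 25.7
[0.2 0.6 0.6] [-0.0004  0.1744  0.0049] dist rows 4.2
```

View pics/cad6.png

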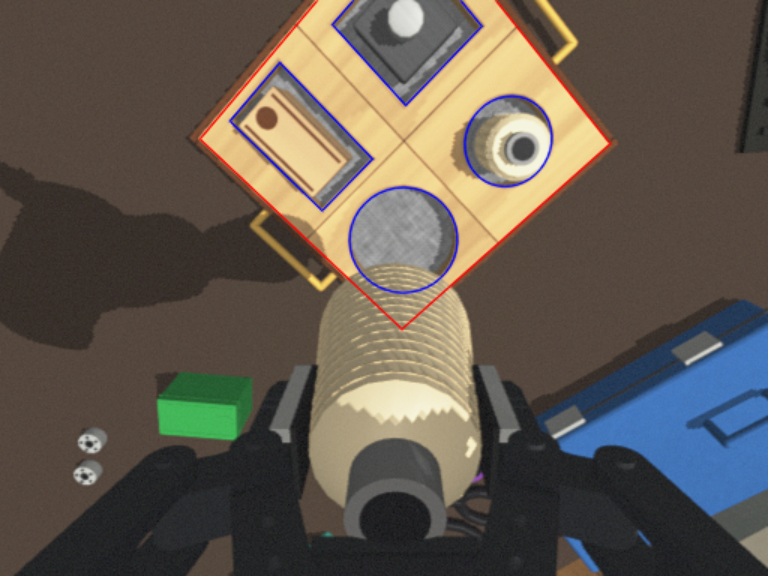

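>>> {"op": "move_arm", "data": {
  "motion": "0 0 0 0 0.03 0.005 1;0 0 0 0 0.065 0.005 1;0 0 0 0 0.1 0.005 1;0 0 0 0 0.13 0.005 1;0 0 0 0 0.155 0.005 1;0 0 0 0 0.165 0.005 1;0 0 0 0 0.171 0.005 1;0 0 0 0 0.1745 0.005 1;0 0 0 0 0.1745 0.005 1;0 0 0 0 0.1745 0.005 1"
}}

```text
time_s: 26.58
ee_pos: [0.5653, 0.2095, 0.0811]
tool_rot: [-0.661, 0.665, -0.24, 0.249]
force: [0.0, 0.5, -1.6]
width: 0.0495
```

>>> {"op": "move_arm", "data": {
  "motion": "0 0 0 0 0.001 0 1;0 0 0 0 0.002 0 1;0 0 0 0 0.003 0 1;0 0 0 0 0.004 0 1;0 0 0 0 0.005 0 1;0 0 0 0 0.005 0 1"
}}

```text
time_s: 27.08
ee_pos: [0.5651, 0.2095, 0.0759]
tool_rot: [-0.661, 0.666, -0.241, 0.249]
force: [-0.0, 0.3, -2.2]
width: 0.0497
```

>>> {"op": "move_arm", "data": {
  "motion": "0 0 0 0 0.0005 0 1;0 0 0 0 0.001 0 1;0 0 0 0 0.0015 0 1;0 0 0 0 0.002 0 1;0 0 0 0 0.002 0 1"
}}

```text
time_s: 27.5
ee_pos: [0.5654, 0.2093, 0.0747]
tool_rot: [-0.661, 0.666, -0.24, 0.249]
force: [-1.9, -1.1, 4.9]
width: 0.0498
```

Contact (force turned from −2 to +5 N). Release and rise.

>>> {"op": "move_arm", "data": {
  "motion": "0 0 0 0 0 0 -0.3;0 0 0 0 0 0 -0.5;0 0 0 0 0 0 -0.7;0 0 0 0 0 0 -0.7;0 0 0 0 -0.01 0 -0.7;0 0 0 0 -0.04 0 -0.7;0 0 0 0 -0.08 0 -0.7;0 0 0 0 -0.12 0 -0.7;0 0 0 0 -0.16 0 -0.7;0 0 0 0 -0.2 0 -0.7;0 0 0 0 -0.2 0 -0.7;0 0 0 0 -0.2 0 -0.7"
}}

```text
time_s: 28.5
ee_pos: [0.5644, 0.2116, 0.2784]
tool_rot: [-0.663, 0.664, -0.238, 0.251]
force: [0.8, -1.2, 0.3]
width: 0.0728
```

```bash
python3 - <<'E'
from h import *
rel((.40,.0,.28,49))
E
```

```text
now [0.5644 0.2116 0.2784] phi 49.5 q [ 0.24  0.46  1.26 -0.01  1.41 -0.62] t 28.5
[-0.3  0.5  1. ] [ 0.0124 -0.0025 -0.2676] dist rows 6.4
```

>>> {"op": "move_arm", "data": {
  "motion": "0 0 0 0 0 -0.03 -0.7;0 0 0 0.012 0 -0.268 -0.7;0 0 0 0.012 0 -0.268 -0.7;0 0 0 0.012 0 -0.268 -0.7;0 0 0 0.012 0 -0.268 -0.7;0 0 0 0.012 0 -0.268 -0.7;0 0 0 0.012 0 -0.268 -0.7;0 0 0 0.012 0 -0.268 -0.7;0 0 0 0.012 0 -0.268 -0.7"
}}

```text
time_s: 29.25
ee_pos: [0.3985, -0.0008, 0.277]
tool_rot: [-0.662, 0.664, -0.24, 0.252]
force: [0.8, -0.2, 1.2]
width: 0.0726
```

```bash
python3 - <<'E'
from h import *
import pickle
res=pickle.load(open("res.pkl","rb"))
a=.0706;k=.0505;c,s=np.cos(a),np.sin(a)
W={"cone_full":(1,-1),"chalk_box":(-1,-1),"spool_full":(1,1),"weight":(-1,1)}
P={n:shot(n) for n in("scene","side")}
for n in ("cone_full","spool_full","chalk_box","weight","cone_empty","spool_empty"):
    if n in W:
        i,j=W[n]; x0=np.array([.5091+k*(c*i-s*j),.2584+k*(s*i+c*j)]); z=.012
    else: x0=res[n][:2]; z=0
    for cam,p in P.items():
        L=nets.regions_of(p,n); e=proj(p,np.array([[*x0,z+.03]]))[0]
        L=[d for d in L if np.hypot(*(d["xy"]-e))<15]
        if not L: print(n,cam,"not seen"); continue
        v,f=fit([(p,L[0]["mask"])],n,x0,z,a if n in("chalk_box","weight") else None)
        print(n,cam,"offset mm",((v[:2]-x0)*1e3).round(1),"yaw",v[2:].round(2),"miss",round(f,3))
cv2.imwrite("pics/f1.png",cv2.resize(P["scene"]["color"][100:340,60:440],None,fx=2,fy=2))
cv2.imwrite("pics/f2.png",cv2.resize(P["side"]["color"][100:350,120:440],None,fx=2.2,fy=2.2))
print(readout.sense()["time_s"])
E
```

```text
cone_full scene offset mm [-4.2 14.2] yaw [] miss 0.149
cone_full side offset mm [ 2.6 16.5] yaw [] miss 0.137
spool_full scene offset mm [-9.9 24.5] yaw [] miss 0.263
spool_full side offset mm [-9.1 22.2] yaw [] miss 0.581
chalk_box scene offset mm [-4.8 12.2] yaw [-0.11] miss 0.215
chalk_box side not seen
weight scene not seen
weight side offset mm [-3.3 22.4] yaw [0.25] miss 0.226
cone_empty scene offset mm [ 1.1 -0.1] yaw [] miss 0.061
cone_empty side offset mm [-2.5 -3. ] yaw [] miss 0.076
spool_empty scene offset mm [1.  0.6] yaw [] miss 0.072
spool_empty side offset mm [-0.9 -1. ] yaw [] miss 0.083
29.95
```

View pics/f1.png

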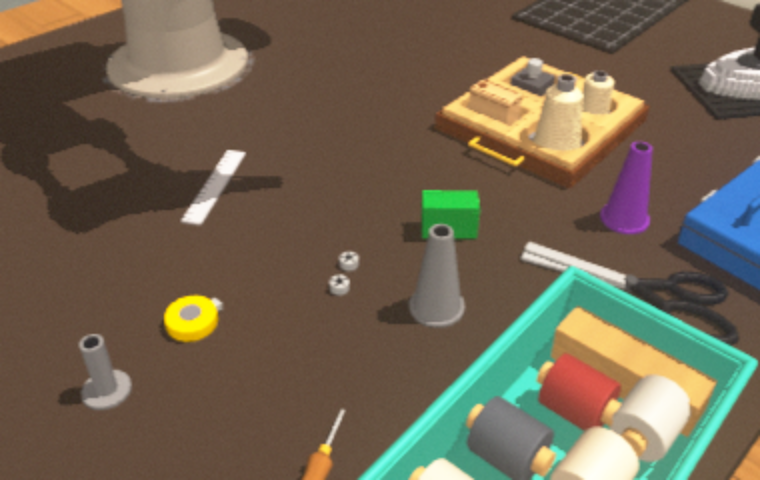

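View pics/f2.png

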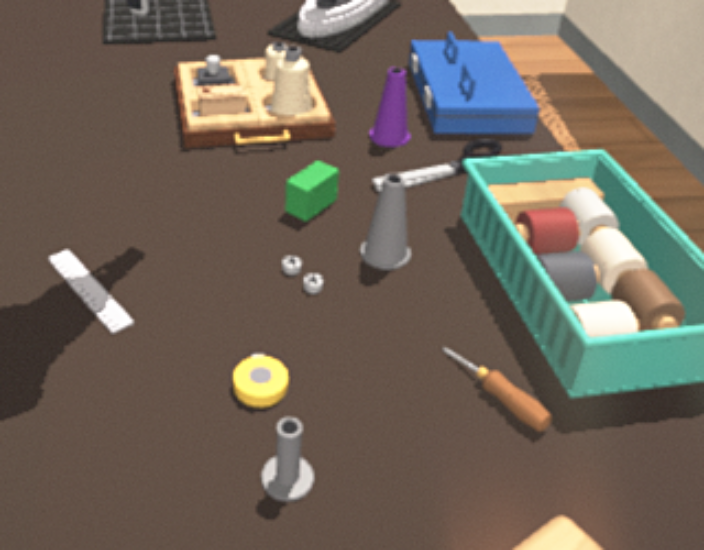

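```bash
python3 - <<'E'
from h import *
a=.0706;k=.0505;c,s=np.cos(a),np.sin(a)
W={"cone_full":(1,-1),"chalk_box":(-1,-1),"spool_full":(1,1),"weight":(-1,1)}
out=[]
for cam,r in(("scene",(100,200,270,395)),("side",(110,185,190,290))):
    p=shot(cam); im=cv2.resize(p["color"],None,fx=6,fy=6,interpolation=cv2.INTER_CUBIC)
    for n,(i,j) in W.items():
        m=render(p,n,.5091+k*(c*i-s*j),.2584+k*(s*i+c*j),a,.012)
        m=cv2.resize(m,None,fx=3,fy=3,interpolation=cv2.INTER_NEAREST)
        cs,_=cv2.findContours(m,cv2.RETR_EXTERNAL,cv2.CHAIN_APPROX_NONE); cv2.drawContours(im,cs,-1,(0,0,255),1)
    cv2.imwrite(f"pics/fin_{cam}.png",im[r[0]*6:r[1]*6,r[2]*6:r[3]*6])
E
```

```text
(no output)
```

View pics/fin_scene.png

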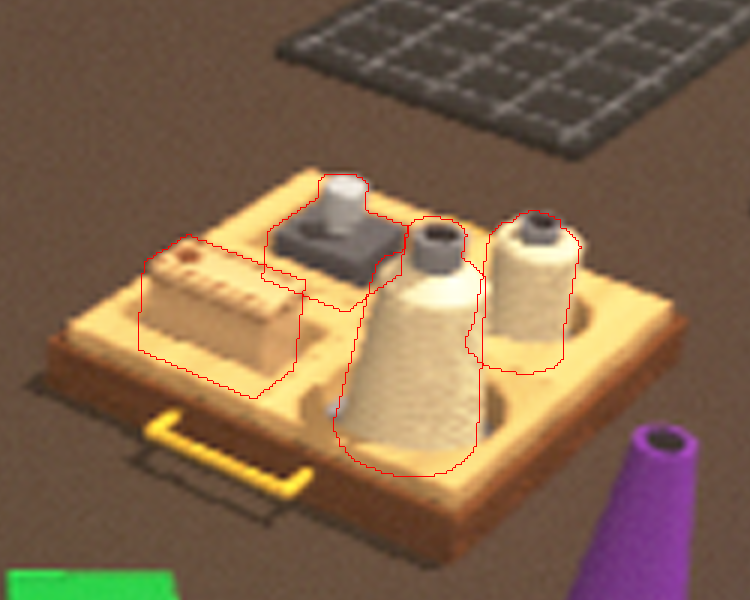

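View pics/fin_side.png

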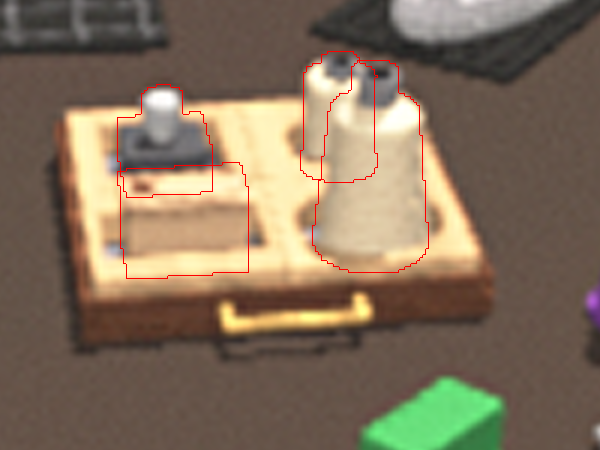

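```bash
python3 -c "
from workcell import readout,workorder
print(readout.sense()['time_s'],readout.sense()['force']); print(workorder.sign_off())"
```

```text
30.05 [-0.41860282 -0.43682142  0.30062516]
the job is handed in; nothing more can be done
None
```

I packed the caddy and handed the job in at 30 s of the 128 s allowed. The weight went into the square well, the chalk box into the oblong one, the spool into the small round one and the cone into the wide round one. I lowered each until the wrist force showed it had touched the floor, and only then released it.

**Seating:** In the last scene and side pictures, all four stand upright in their wells, and their tops sit close to where they should be if resting on the floor. The arm was clear of everything when I handed in.

**Left alone:** The empty cone and empty spool still stand where they were, within about 1–4 mm by the cameras, which is camera error. I did not touch the green box or the purple cone.

**Check that did not work:** My automatic fit of the packed items gave offsets of 13–26 mm. I did not trust these because the wells hide the lower parts, so the outlines can't match. It also missed the box in the side picture and the weight in the scene picture. For seating I relied on the overlay pictures and the floor-contact forces.

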